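# Clear an offcut through the sprung flap of the saw's catch box

## Task

Clear the rectangular wooden block off the deck into the catch box: reach down with one finger in front of it and one behind, push open the sprung flap ahead of it with the front finger and, while that finger keeps the flap open, push the block through with the other finger so that it drops into the box. Never lift the block or let it push the flap itself; then come away so that the flap swings shut, leaving the round plug and everything else where it stands.

Things in the scene. Friction and masses are not known exactly. Their poses are not given: they have to be found in the camera images.
- chute: fixed offcut unit; origin on the table under the deck's far edge (flap line), midway between its 2 lanes; x runs from deck into box, y left, z up. Steel deck 75 mm high, x -170 to 0. Lane fences at y -105, 0, 105, 22 mm above deck; their end posts (x -10 to 0) 50 mm above. Open catch box behind both flaps: inside x 0 to 138, y -104 to 104, floor at z 10, walls to z 65, back wall 55
- gate_left (a point): middle of the left lane's far end, at deck height on the deck's edge (+52.5 mm in chute y), just before the left flap. The lane runs straight back from here to chute -x, 99 mm wide between the fences; beyond this edge there is no deck and things drop into the catch box
- gate_right (a point): middle of the right lane's far end, at deck height on the deck's edge (-52.5 mm in chute y), just before the right flap. The lane runs straight back from here to chute -x, 99 mm wide between the fences; beyond this edge there is no deck and things drop into the catch box
- flap_left (a joint): left flap, aluminium plate 95 mm wide, 43 high, 3 thick, upright across the lane end. Vertical hinge at the lane's +y side: 49 mm to +y and 3 mm to +x of gate_left (chute axes). Front face 4 mm past gate_left; spans 2 to 45 mm above deck. Angle 0 shut, to 1.5 rad as the free (-y) end swings to chute +x, over the box. Spring shuts it: 0.16 N m at 0, 0.28 at 1.5 rad (3 to 5 N at mid-width)
- flap_right (a joint): right flap, aluminium plate 95 mm wide, 43 high, 3 thick, upright across the lane end. Vertical hinge at the lane's +y side: 49 mm to +y and 3 mm to +x of gate_right (chute axes). Front face 4 mm past gate_right; spans 2 to 45 mm above deck. Angle 0 shut, to 1.5 rad as the free (-y) end swings to chute +x, over the box. Spring shuts it: 0.16 N m at 0, 0.28 at 1.5 rad (3 to 5 N at mid-width)
- block: the offcut to clear: a loose rectangular block of light wood, 36 mm along its x, 30 mm along its y, 30 mm high, about 23 g; origin at the centre of its underside. It stands on the deck in one of the two lanes, 70 to 105 mm before the flap and within 10 mm of the lane's middle, its x along the lane to within 0.25 rad
- plug: a round plug of the same wood, 46 mm across and 18 mm high, lying flat in the other lane; leave it. Origin at the centre of its underside
- pencil: bystander: flat carpenter's pencil, 115 mm long, 8 mm high, on the unit's left ledge; origin at the underside, near its middle
- glue: bystander: white glue bottle, 60 mm across, 165 mm high, on the table at the left; origin at the centre of its underside
- jar: bystander: glass jar, 72 mm across, 85 mm high, on the table at the left; origin at the centre of its underside
- tape: bystander: tape measure, 75 x 40 x 70 mm high, on the table at the right; origin at the centre of its underside
- hammer: bystander: hammer lying on the table at the right; origin at the underside

How it is judged:
On the way, in this order (a step that is already met when the one before it is completed fails the run):
1. a finger pushes open the flap of the block's lane (over 0.3 rad) while the block still stands on the deck, at least 10 mm before the deck's edge (((y of block in the frame of chute above 0 m and z of block in the frame of chute above 0.07 m and value of joint flap_left above 0.3 rad and contact force between the fingers and flap_left above 0.1 N and x of block in the frame of chute below -0.01 m) or (y of block in the frame of chute below 0 m and z of block in the frame of chute above 0.07 m and value of joint flap_right above 0.3 rad and contact force between the fingers and flap_right above 0.1 N and x of block in the frame of chute below -0.01 m))), for 0.05 s.
2. the block slides to the deck's edge, pushed by a finger, while a finger keeps the flap open (over 0.4 rad) (((y of block in the frame of chute above 0 m and z of block in the frame of chute above 0.07 m and value of joint flap_left above 0.4 rad and contact force between the fingers and flap_left above 0.1 N and contact force between the fingers and block above 0.01 N and x of block in the frame of chute above -0.01 m) or (y of block in the frame of chute below 0 m and z of block in the frame of chute above 0.07 m and value of joint flap_right above 0.4 rad and contact force between the fingers and flap_right above 0.1 N and contact force between the fingers and block above 0.01 N and x of block in the frame of chute above -0.01 m))).
At the end, for the whole second after the job is handed in: the block lies at rest in the catch box (within its walls, underside centre less than 55 mm above the table), both flaps are shut (under 0.06 rad), the round plug is within 12 mm of its start and the other bystanders within 25 to 30 mm (x of block in the frame of chute between 0 and 0.14 m and y of block in the frame of chute between -0.105 and 0.105 m and z of block in the frame of chute below 0.055 m and linear speed of block below 0.02 m/s and value of joint each of flap_left, flap_right below 0.06 rad and distance of plug from where it was at the start of the episode below 0.012 m and distance of each of pencil, glue, jar, tape from where it was at the start of the episode below 0.025 m and distance of hammer from where it was at the start of the episode below 0.03 m); the robot touches nothing.
It fails at once if the block is lifted or carried (more than 20 mm above the deck) (z of block in the frame of chute above 0.095 m).
It fails at once if the block itself pushes on a flap (more than 1.5 N) (contact force between block and flap_left above 1.5 N or contact force between block and flap_right above 1.5 N).
It fails at once if the round plug is moved by more than 12 mm (distance of plug from where it was at the start of the episode above 0.012 m).
It fails at once if another bystander is moved by more than 25 mm (hammer 30 mm) (distance of any of pencil, glue, jar, tape from where it was at the start of the episode above 0.025 m or distance of hammer from where it was at the start of the episode above 0.03 m).
It also fails if it takes over 35 s, if anything falls off the work surface, if the arm or the gripper's body presses on something with over 40 N, if the wrist force passes 120 N, or if a joint passes its speed limit or range.

## Robot

A 6-joint arm with a two-finger parallel gripper is mounted at the origin on the work surface. World frame = base frame: x ahead of the robot, y to its left, z up, the work surface at z = 0. Lengths are in m, angles in rad, forces in N, time in s.
With the tool pointing down it reaches from about 0.3 to 0.875 m from the base axis. Payload 6.4 kg.
Tool frame: the origin (TCP) lies between the finger pads; the fingertips stand 8 mm ahead of it and the grasp point (between the pads) lies 11 mm behind it; z points along the fingers, y is the direction in which the jaws open and shut (so a half turn about z gives the same grasp; the last joint's range is limited). The gripper opens to 85 mm and grips with 20 to 120 N. Pads are 22 mm wide; open, the fingers measure 114 mm over their backs; the gripper's body (76 mm by 85 mm) begins 54 mm behind the grasp point. The pads swing forward as they close: fully open they stand 13 mm farther back than shut.
Start: joints at [0.931, 0.181, 1.607, -0, 1.354, -0.206], TCP at [0.242, 0.522, 0.239] pointing down, gripper open.
Joint ranges: [-2.99, 2.99], [-0.89, 2.07], [0.3, 2.58], [-1.14, 4.28], [0, 2.63], [-3.12, 3.12]. Speed limits (rad/s): [2.57, 2.57, 3.01, 3.14, 3.14, 3.14].

## Interface

Orientations are given as a unit quaternion [w, x, y, z].
In Python, from bench import monitor, viewer, workorder, spotter gives the robot as it stands. The module is installed in compiled form; this text tells all that it offers.
- The arm moves only by the tool move_arm, never from a script. Its argument "motion" is a list of rows, each a list of 3 entries, a list of its own where there are three numbers: the shift along the tool's x, y, z in units of 60 mm (1.0 is 60 mm), then the turn, a rotation vector about the tool's x, y, z in units of 8 degrees (1.0 is 8 degrees), then the opening in per cent of the stroke, from 0 (shut) to 100 (fully open). In form: [[[dx, dy, dz], [rx, ry, rz], grip], ...]. A call has 1 to 10 rows; each row is the pose to reach, as a shift and turn from the pose commanded when the call began, along the tool's axes at that moment; what a row does not reach only later rows make up. A row lasts 1/8 s, in which the tool goes at most 62.5 mm and 10.7 degrees, less where a joint would pass 70% of its speed; a pose out of reach is approached as far as the arm can. A call with a gripper value outside its range is refused whole. The fingers move at their own pace and stop on an object; the grip force is fixed at half the most. Time passes only in rows, so rows that repeat a pose let the fingers close. It gives the time, the measured TCP pose, the force and the opening at its end, in the units of the state.
- monitor.get_obs(): the state, without advancing time (a new reading comes with each control period).
- viewer.camera(name): name is "scene" or "top" or "wrist"; returns the picture (420x560x3 uint8, blue, green, red); there is no depth.
- viewer.calibration(name): a dict with "fovy" (degrees; the focal length in pixels is half the picture's height over the tangent of half this angle, whatever the lens; pixels are square), "cx", "cy" (the principal point, pixels), "extrinsics" (4x4, takes a point from camera to world coordinates). Camera axes: x right, y down, z forward; pixel columns grow to the right and rows downward; lengths in m; the calibration is good to about 2 mm. A picture is of the moment at which its call begins: read the wrist's pose just before it. calibration takes no time and is no camera call; for the wrist camera it gives the pose at the moment of the call.
- workorder.hand_in(): hands the job in, once; it reports no verdict.
Trained networks look in the newest picture that a camera, given by its name, has taken for a name from the list of things; names that differ only in an ending like _2 or _b are one class to them, and where a whole thing is asked for, a point or a joint stands for the part that bears it (a point fixed in the world has none). Each returns a list of dicts, best first, with "score" (0 to 1); they miss things now and then, are a little off and sometimes report something else, mostly with a low value. They report only what shows in the picture. A call takes as long as a camera call.
- spotter.search_frame(camera, name): "centre" ([column, row] as shares, 0 to 1, of the picture: columns of its width, rows of its height, amid what is visible of it).
- spotter.outline_of(camera, name): "region" (420x560 bool, what is visible of it) and "centre" ([column, row] as shares, 0 to 1, of the picture: columns of its width, rows of its height, amid what is visible of it).
The state is a dict: "time_s": time; "q": joint angles; "dq": joint speeds; "joint_efforts": joint torques, N m; "eef_pos": TCP position; "eef_rot": TCP orientation; "wrist_force": force on the tool from outside, world axes, zero at the start; "torque": the same for the moment, N m; "opening": opening from 0.0 (shut) to 1.0 (fully open).
Only numpy, scipy, OpenCV 4.12 (cv2) and the standard library are available. Lean on these libraries where they do the work, as an engineer would, in place of code of your own. Each camera call takes 0.05 s, during which the arm holds its last target. There are 200 camera calls.

## Working session

There is one attempt and no reset: what is moved stays moved. The work goes in short steps, Python scripts to look and compute and a tool call to move; the robot and the scene stay as the last step left them, time stands still between calls to the robot, and variables do not carry over. Pictures are saved under pics/ and viewed, about 8 in all and at most 12, crops included, and the job is handed in when it is done.

Besides the shell and the picture viewer there is one more tool, called after "Call:" by a JSON object that holds its "api" and its "payload", one argument or row to a line. move_arm: Moves the arm, as the interface text tells. Its arguments: {"type":"object","properties":{"motion":{"type":"array","items":{"type":"array"}}},"required":["motion"]}

```bash
mkdir -p pics
cat > h.py <<'E'
import numpy as np, cv2
from bench import monitor, viewer, workorder, spotter
def ray(c,uv,cal=None):
    k=cal or viewer.calibration(c); f=210/np.tan(np.radians(k["fovy"])/2)
    E=np.array(k["extrinsics"]); d=E[:3,:3]@np.array([(uv[0]-k["cx"])/f,(uv[1]-k["cy"])/f,1]); return E[:3,3],d
def onz(c,uv,z,cal=None):
    o,d=ray(c,uv,cal); return o+d*(z-o[2])/d[2]
def proj(c,P,cal=None):
    k=cal or viewer.calibration(c); f=210/np.tan(np.radians(k["fovy"])/2)
    E=np.array(k["extrinsics"]); p=(np.atleast_2d(P)-E[:3,3])@E[:3,:3]
    return np.c_[k["cx"]+f*p[:,0]/p[:,2],k["cy"]+f*p[:,1]/p[:,2]]
E
python3 - <<'E'
from h import *
np.set_printoptions(precision=4,suppress=True)
a=viewer.camera("top"); b=viewer.camera("scene")
cv2.imwrite("pics/top.png",a); cv2.imwrite("pics/scene.png",b)
for c in ("top","scene"):
    k=viewer.calibration(c); print(c,k["fovy"],k["cx"],k["cy"],np.array(k["extrinsics"])[:3,3])
    for n in ("chute","block","plug","flap_left","flap_right"):
        for r in spotter.outline_of(c,n)[:2]:
            m=r["region"].astype(np.uint8); uv=np.array(r["centre"])*[560,420]
            box=cv2.boxPoints(cv2.minAreaRect(cv2.findNonZero(m)))
            print(c,n,round(r["score"],2),uv,m.sum(),box.round(1).tolist(),onz(c,uv,.09))
o=monitor.get_obs();print(o["time_s"],o["eef_pos"],o["eef_rot"],o["opening"])
E
```

```text
top 56.5950887982054 283.74906278608694 213.3437439539546 [0.281  0.0184 1.0931]
top chute 0.65 [238.28 199.71] 8974 [[172.39999389648438, 150.10000610351562], [272.20001220703125, 134.1999969482422], [289.6000061035156, 243.39999389648438], [189.8000030517578, 259.29998779296875]] [0.5546 0.1086 0.09  ]
top block 0.59 [264.712 209.496] 162 [[258.20001220703125, 201.60000610351562], [268.70001220703125, 198.10000610351562], [273.5, 212.5], [263.0, 216.0]] [0.519  0.0421 0.09  ]
top plug 0.67 [227.584 225.498] 227 [[215.5, 223.5], [227.0, 212.0], [238.5, 223.5], [227.0, 235.0]] [0.4889 0.1436 0.09  ]
top flap_left 0.74 [217.616 184.212] 220 [[196.89999389648438, 184.39999389648438], [234.6999969482422, 179.0], [235.60000610351562, 185.5], [197.8000030517578, 190.89999389648438]] [0.6045 0.1591 0.09  ]
top flap_right 0.77 [259.616 176.484] 188 [[239.60000610351562, 178.5], [274.5, 173.0], [275.3999938964844, 178.6999969482422], [240.5, 184.1999969482422]] [0.6113 0.0449 0.09  ]
scene 52.31258920081642 274.83460868762387 206.34737618390142 [1.2175 0.4701 0.8619]
scene chute 0.66 [277.42
[... 470 characters left out ...]
98779296875, 239.3000030517578], [280.79998779296875, 227.89999389648438], [319.79998779296875, 243.5], [315.20001220703125, 254.89999389648438]] [0.6006 0.1559 0.09  ]
scene flap_right 0.71 [259.896 226.38 ] 441 [[239.1999969482422, 222.8000030517578], [243.89999389648438, 211.8000030517578], [281.5, 227.89999389648438], [276.79998779296875, 238.89999389648438]] [0.6003 0.0486 0.09  ]
scene flap_right 0.35 [431.592 260.316] 1278 [[411.20001220703125, 279.79998779296875], [432.3999938964844, 223.3000030517578], [457.8999938964844, 232.8000030517578], [436.70001220703125, 289.3999938964844]] [0.4806 0.4476 0.09  ]
0.6 [0.2417 0.5217 0.2393] [-0.      0.2152  0.9766 -0.    ] 0.9941012269357105
```

View pics/top.png

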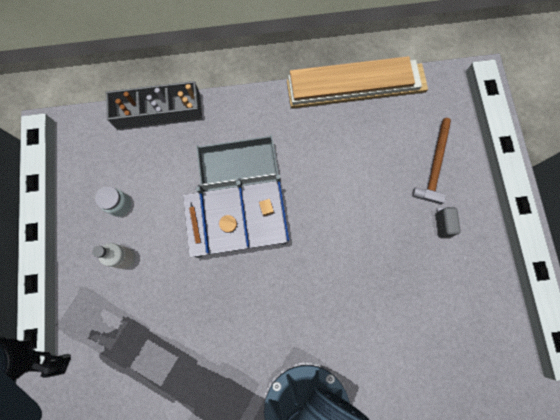

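View pics/scene.png

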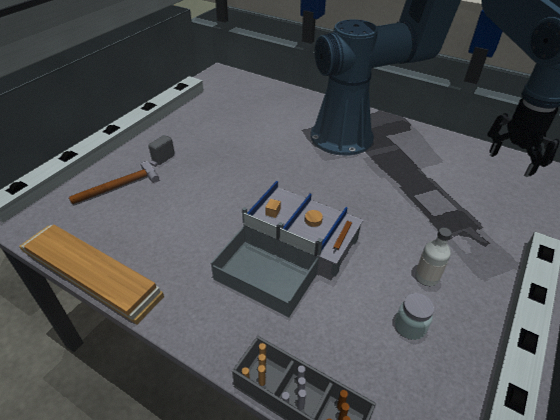

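The block is in the right lane and the plug in the left. Next I'll fit the chute pose to the flap outlines in both views.

```bash
cat > fit.py <<'E'
from h import *
from scipy.optimize import least_squares
np.set_printoptions(precision=4,suppress=True)
def T(p,P): 
    c,s=np.cos(p[2]),np.sin(p[2]); P=np.atleast_2d(P); return np.c_[p[0]+c*P[:,0]-s*P[:,1],p[1]+s*P[:,0]+c*P[:,1],P[:,2]]
def boxp(x0,x1,y0,y1,z0,z1): return np.array([[x,y,z] for x in(x0,x1) for y in(y0,y1) for z in(z0,z1)])
def cen(uv):
    h=cv2.convexHull(uv.astype(np.float32)); m=cv2.moments(h); return np.array([m["m10"],m["m01"]])/m["m00"]
E
python3 - <<'E'
from fit import *
obs=[]
for c in("top","scene"):
    viewer.camera(c); k=viewer.calibration(c)
    for n,y in(("flap_left",54.),("flap_right",-51.)):
        m=spotter.outline_of(c,n)[0]["region"].astype(np.uint8); M=cv2.moments(m,True)
        obs.append((c,k,np.array([M["m10"],M["m01"]])/M["m00"],boxp(.004,.007,y/1e3-.0475,y/1e3+.0475,.077,.12)))
f=lambda p,cs=("top","scene"):np.concatenate([cen(proj(c,T(p,B),k))-uv for c,k,uv,B in obs if c in cs])
for cs in (("top","scene"),("top",),("scene",)):
    r=least_squares(f,[.6,.1,.1],args=(cs,)); print(cs,r.x,r.fun)
    p=r.x
    for n,h in(("block",.015),("plug",.009)):
        for c in cs:
            q=spotter.outline_of(c,n)[0]; M=cv2.moments(q["region"].astype(np.uint8),True); uv=[M["m10"]/M["m00"],M["m01"]/M["m00"]]
            w=onz(c,uv,.075+h+.003); d=w[:2]-p[:2]; cc,s=np.cos(p[2]),np.sin(p[2]); print(n,c,w,"chute:",cc*d[0]+s*d[1],-s*d[0]+cc*d[1])
E
```

```text
('top', 'scene') [0.5967 0.1053 0.1042] [ 0.47    1.5515 -1.1148 -1.4668  0.699  -1.3659 -0.7789  0.5598]
block top [0.5237 0.038  0.093 ] chute: -0.07957224065882872 -0.05933646292092228
block scene [0.53  0.041 0.093] chute: -0.07299762511892699 -0.056998987177605084
plug top [0.4945 0.144  0.087 ] chute: -0.09760548630610125 0.049151976852519076
plug scene [0.5023 0.1451 0.087 ] chute: -0.08972272192795891 0.04943584124721179
('top',) [0.5984 0.1055 0.1   ] [ 0.2985  0.8548 -1.2676 -2.001 ]
block top [0.5237 0.038  0.093 ] chute: -0.08108465337839546 -0.059774146799742814
plug top [0.4945 0.144  0.087 ] chute: -0.09957687162494605 0.04863700289147865
('scene',) [0.5961 0.1039 0.096 ] [ 0.2589 -1.624  -1.0236  0.0934]
block scene [0.53  0.041 0.093] chute: -0.07178552596093309 -0.05633958159840644
plug scene [0.5023 0.1451 0.087 ] chute: -0.08938280407011594 0.04995452627328966
```

```bash
cat >> fit.py <<'E'
from scipy.spatial.transform import Rotation as R
CH=np.array([.597,.105,.10])
def plan(target_chute,z,ch=CH,ob=None):
    o=ob or monitor.get_obs(); q=o["eef_rot"]; Rt=R.from_quat([q[1],q[2],q[3],q[0]])
    w=T(ch,[[*target_chute,0]])[0]; w[2]=z
    d=Rt.inv().apply(w-o["eef_pos"])/.06
    y=np.array([np.cos(ch[2]),np.sin(ch[2]),0]); zz=np.array([0,0,-1.]); Rg=R.from_matrix(np.c_[np.cross(y,zz),y,zz])
    print("to",w,"shift",d.round(3),"turn",(np.degrees((Rt.inv()*Rg).as_rotvec())/8).round(3))
E
python3 -c "
from fit import *
plan((-.078,-.057),.25)"
```

```text
to [0.5251 0.0405 0.25  ] shift [-7.657 -5.293 -0.179] turn [-0.     0.     7.427]
```

Call:
{"api": "move_arm", "payload": {
  "motion": [
    [[-0.8,-0.55,-0.18],[0,0,0.8],88],
    [[-1.6,-1.1,-0.18],[0,0,1.6],88],
    [[-2.4,-1.65,-0.18],[0,0,2.4],88],
    [[-3.2,-2.2,-0.18],[0,0,3.2],88],
    [[-4.0,-2.75,-0.18],[0,0,4.0],88],
    [[-4.8,-3.3,-0.18],[0,0,4.8],88],
    [[-5.6,-3.85,-0.18],[0,0,5.6],88],
    [[-6.4,-4.4,-0.18],[0,0,6.4],88],
    [[-7.2,-4.95,-0.18],[0,0,7.0],88],
    [[-7.66,-5.29,-0.18],[0,0,7.43],88]
  ]
}}

```text
time_s: 2.55
eef_pos: [0.5264, 0.0379, 0.2502]
eef_rot: [0.0, 0.673, 0.74, 0.0]
wrist_force: [-0.4, 0.7, -0.2]
opening: 0.879
```

Run:
```python
from fit import *
o=monitor.get_obs(); print(o["time_s"],o["eef_pos"],o["opening"],o["wrist_force"],np.abs(o["dq"]).max())
k=viewer.calibration("wrist"); a=viewer.camera("wrist"); cv2.imwrite("pics/w1.png",a)
print(np.array(k["extrinsics"]),k["fovy"])
for n in("block","flap_right","flap_left","plug"):
    for r in spotter.outline_of("wrist",n)[:1]:
        m=r["region"].astype(np.uint8); M=cv2.moments(m,True); uv=[M["m10"]/M["m00"],M["m01"]/M["m00"]]
        print(n,r["score"],uv,cv2.boxPoints(cv2.minAreaRect(cv2.findNonZero(m))).round(1).tolist(),onz("wrist",uv,.093,k))
plan((-.078,-.057),.20)
```

```text
2.55 [0.5264 0.0379 0.2502] 0.8785608977787993 [-0.4047  0.6718 -0.1986] 0.41349536113375246
[[ 0.9955  0.0896  0.0296  0.5185]
 [ 0.0944 -0.9471 -0.3067  0.1157]
 [ 0.0006  0.3081 -0.9513  0.3843]
 [ 0.      0.      0.      1.    ]] 66.40996428180807
block 0.64 [279.6318407960199, 189.66737739872067] [[259.20001220703125, 172.1999969482422], [297.8999938964844, 169.8000030517578], [300.29998779296875, 206.89999389648438], [261.6000061035156, 209.39999389648438]] [0.5239 0.0377 0.093 ]
flap_right 0.91 [368.295025728988, 184.7238421955403] [[349.20001220703125, 240.5], [368.6000061035156, 127.9000015258789], [386.1000061035156, 130.89999389648438], [366.70001220703125, 243.5]] [0.6059 0.0502 0.093 ]
flap_left 0.95 [387.62979482604817, 60.05173951828724] [[364.3999938964844, 122.19999694824219], [384.20001220703125, -3.4000000953674316], [406.6000061035156, 0.10000000149011612], [386.8999938964844, 125.80000305175781]] [0.6031 0.1572 0.093 ]
plug 0.57 [257.83385826771655, 64.87047244094488] [[231.0, 35.0], [284.0, 35.0], [284.0, 94.0], [231.0, 94.0]] [0.4958 0.1433 0.093 ]
to [0.5251 0.0405 0.2   ] shift [-0.009  0.002  0.832] turn [-0.004 -0.004  0.   ]
```

View pics/w1.png

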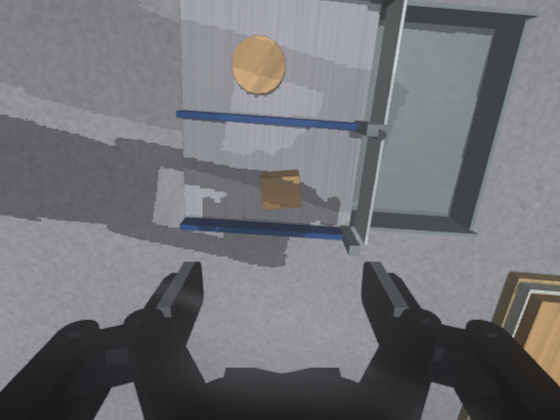

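The wrist view shows the block at (280,190), the right flap at (368,185), the fences at rows 118 and 228, and the fingers well spread. I'll refine the chute pose from this view while checking against the picture.

Run:
```python
from fit import *
k=viewer.calibration("wrist"); a=viewer.camera("wrist")
obs=[]
for n,y in(("flap_left",.054),("flap_right",-.051)):
    m=spotter.outline_of("wrist",n)[0]["region"].astype(np.uint8); obs.append((m,boxp(.004,.007,y-.0475,y+.0475,.077,.12)))
def iou(p,n=None):
    s=0
    for m,B in obs:
        g=np.zeros((420,560),np.uint8); cv2.fillConvexPoly(g,cv2.convexHull((proj("wrist",T(p,B),k)*16).astype(np.int32)),1,shift=4)
        s+=(g&m).sum()/(g|m).sum()
    return -s
from scipy.optimize import minimize
r=minimize(iou,[.597,.105,.1],method="Nelder-Mead",options=dict(initial_simplex=[[.597,.105,.1],[.604,.105,.1],[.597,.11,.1],[.597,.105,.14]])); p=r.x; print(p,r.fun)
b=spotter.outline_of("wrist","block")[0]["region"].astype(np.uint8)
def iob(q):
    B=T(q,boxp(-.018,.018,-.015,.015,.075,.105)); g=np.zeros((420,560),np.uint8); cv2.fillConvexPoly(g,cv2.convexHull((proj("wrist",B,k)*16).astype(np.int32)),1,shift=4); return -(g&b).sum()/(g|b).sum()
best=min((minimize(iob,[.524,.036,y],method="Nelder-Mead",options=dict(initial_simplex=[[.524,.036,y],[.53,.036,y],[.524,.042,y],[.524,.036,y+.1]])) for y in(-.1,.1,.3)),key=lambda r:r.fun); q=best.x
d=q[:2]-p[:2];c,s=np.cos(p[2]),np.sin(p[2]); print("block",q,best.fun,"chute",c*d[0]+s*d[1],-s*d[0]+c*d[1],q[2]-p[2])
im=a.copy()
def draw(P,col):
    for u in proj("wrist",P,k): cv2.circle(im,(int(round(u[0])),int(round(u[1]))),2,col,-1)
draw(T(p,[[x,y,z] for y in(-.105,0) for x,z in((-.17,.097),(-.01,.125),(0,.125))]+[[.138,-.104,.055],[.138,.104,.055],[0,-.0525,.075],[-.17,-.0525,.075]]),(0,0,255))
draw(T(q,boxp(-.018,.018,-.015,.015,.075,.105)),(0,255,0)); draw(T(p,obs[1][1]),(255,0,0))
cv2.imwrite("pics/w2.png",cv2.resize(im[0:300,150:550],None,fx=2,fy=2))
```

```text
[0.5965 0.1007 0.0213] -1.7805721415900817
block [ 0.5696  0.0549 -0.2889] 0.0 chute -0.027898555361606372 -0.04518117242438213 -0.3101477116455668<stdin>:16: RuntimeWarning: overflow encountered in scalar negative
```

View pics/w2.png

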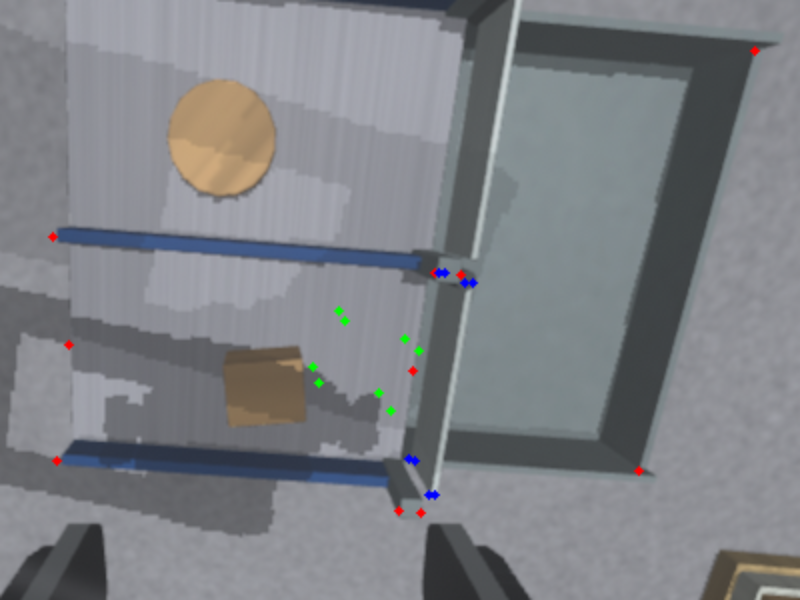

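The red chute points (yaw 0.02) land on the fences, deck edges and inner box corners. The earlier yaw of 0.10 was an artefact: float32 rounding spoiled the numeric gradients. The block fit had an unsigned-negation bug. I'll fix both and cross-check.

```bash
sed -i 's/^CH=.*/CH=np.array([.5965,.1007,.0213])/' fit.py
python3 - <<'E'
from fit import *
from scipy.optimize import minimize
for cs in (("top",),("wrist",)):
    obs=[]
    for c in cs:
        viewer.camera(c); k=viewer.calibration(c)
        for n,y in(("flap_left",.054),("flap_right",-.051)):
            if c=="wrist" and n=="flap_left": continue
            m=spotter.outline_of(c,n)[0]["region"].astype(np.uint8); M=cv2.moments(m,True)
            obs.append((c,k,np.array([M["m10"],M["m01"]])/M["m00"],boxp(.004,.007,y-.0475,y+.0475,.077,.12)))
    f=lambda p:np.concatenate([cen(proj(c,T(p,B),k))-uv for c,k,uv,B in obs])
    if cs==("top",):
        r=least_squares(f,CH,diff_step=1e-2); print(cs,r.x,r.fun)
    else: print("wrist right-flap residual at CH",f(CH))
k=viewer.calibration("wrist"); b=spotter.outline_of("wrist","block")[0]["region"].astype(np.uint8)
def iob(q):
    B=T(q,boxp(-.018,.018,-.015,.015,.075,.105)); g=np.zeros((420,560),np.uint8); cv2.fillConvexPoly(g,cv2.convexHull((proj("wrist",B,k)*16).astype(np.int32)),1,shift=4); return 1-float((g&b).sum())/float((g|b).sum())
p=CH
for y in(-.2,0,.2):
    r=minimize(iob,[.524,.036,y],method="Nelder-Mead",options=dict(initial_simplex=[[.524,.036,y],[.53,.036,y],[.524,.042,y],[.524,.036,y+.1]])); q=r.x
    d=q[:2]-p[:2];c,s=np.cos(p[2]),np.sin(p[2]); print("block",q,r.fun,"chute",c*d[0]+s*d[1],-s*d[0]+c*d[1],q[2]-p[2])
o=monitor.get_obs(); print(o["time_s"]); plan((-.075,-.055),.15)
E
```

```text
Traceback (most recent call last):
IndexError: list index out of range
```

Run:
```python
from fit import *
from scipy.optimize import minimize
obs=[]
for c in ("scene","wrist"):
    viewer.camera(c); k=viewer.calibration(c)
    for n,y in(("flap_left",.054),("flap_right",-.051)):
        for r in spotter.outline_of(c,n)[:1]:
            M=cv2.moments(r["region"].astype(np.uint8),True); uv=np.array([M["m10"],M["m01"]])/M["m00"]
            B=boxp(.004,.007,y-.0475,y+.0475,.077,.12); print(c,n,r["score"],"residual px",cen(proj(c,T(CH,B),k))-uv)
k=viewer.calibration("wrist"); b=spotter.outline_of("wrist","block")[0]["region"].astype(np.uint8)
def iob(q):
    B=T(q,boxp(-.018,.018,-.015,.015,.075,.105)); g=np.zeros((420,560),np.uint8); cv2.fillConvexPoly(g,cv2.convexHull((proj("wrist",B,k)*16).astype(np.int32)),1,shift=4); return 1-float((g&b).sum())/float((g|b).sum())
p=CH
for y in(-.2,0,.2):
    r=minimize(iob,[.524,.036,y],method="Nelder-Mead",options=dict(initial_simplex=[[.524,.036,y],[.53,.036,y],[.524,.042,y],[.524,.036,y+.1]])); q=r.x
    d=q[:2]-p[:2];c,s=np.cos(p[2]),np.sin(p[2]); print("block",q,r.fun,"chute",c*d[0]+s*d[1],-s*d[0]+c*d[1],q[2]-p[2])
o=monitor.get_obs(); print(o["time_s"],o["eef_pos"]); plan((-.075,-.055),.15)
```

```text
scene flap_left 0.84 residual px [-1.3487 -0.6226]
scene flap_right 0.91 residual px [-0.7065 -0.5792]
wrist flap_left 0.96 residual px [ 0.2014 -0.0707]
wrist flap_right 0.85 residual px [-0.2687 -0.9227]
block [0.5246 0.0374 0.1934] 0.057907845579078465 chute -0.0732337265959307 -0.06173035643178887 0.17210482484017198
block [0.5247 0.0373 0.1238] 0.05915317559153177 chute -0.07310787151885928 -0.06182180940506056 0.10247036860052375
block [0.5245 0.0375 0.1883] 0.0590796019900498 chute -0.073312876292987 -0.061632553525509406 0.16698989997773944
3.5 [0.5253 0.0406 0.2501]
to [0.5227 0.0441 0.15  ] shift [ 0.063 -0.038  1.668] turn [ 0.    -0.     0.561]
```

Call:
{"api": "move_arm", "payload": {
  "motion": [
    [[0.01,-0.02,0.4],[0,0,0.56],80],
    [[0.01,-0.02,1.0],[0,0,0.56],80],
    [[0.01,-0.02,1.67],[0,0,0.56],80],
    [[0.01,-0.02,1.67],[0,0,0.56],80]
  ]
}}

```text
time_s: 4.0
eef_pos: [0.5214, 0.0413, 0.1469]
eef_rot: [-0.003, 0.7, 0.715, -0.002]
wrist_force: [-0.1, -0.2, -1.0]
opening: 0.799
```

Run:
```python
from fit import *
o=monitor.get_obs(); print(o["time_s"],o["eef_pos"],o["opening"],o["wrist_force"])
k=viewer.calibration("wrist"); a=viewer.camera("wrist"); cv2.imwrite("pics/w3.png",a)
for n in("block",):
    for r in spotter.outline_of("wrist",n)[:1]:
        m=r["region"].astype(np.uint8); M=cv2.moments(m,True); uv=[M["m10"]/M["m00"],M["m01"]/M["m00"]]; print(n,r["score"],uv,onz("wrist",uv,.093,k))
print("tcp px",proj("wrist",[o["eef_pos"]],k))
plan((-.074,-.058),.09)
```

```text
4.0 [0.5214 0.0413 0.1469] 0.7987886413039419 [-0.1043 -0.1727 -1.0426]
block 0.66 [287.21933295647256, 237.3176936122103] [0.5241 0.0378 0.093 ]
tcp px [[282.8005 275.9008]]
to [0.5238 0.0411 0.09  ] shift [ 0.003 -0.013  1.013] turn [0.003 0.001 0.   ]
```

View pics/w3.png

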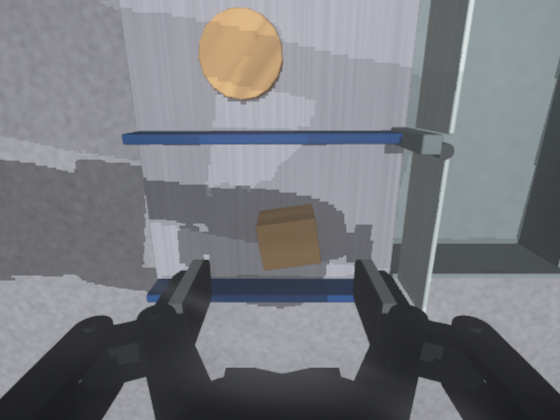

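The view shows the tool square with the fences, the block at (287,237) between the two fingers (columns 210 and 358), and the front finger short of the flap (about column 420). I'll go down now.

Call:
{"api": "move_arm", "payload": {
  "motion": [
    [[0,-0.01,0.5],[0,0,0],80],
    [[0,-0.01,0.85],[0,0,0],80],
    [[0,-0.01,1.0],[0,0,0],80],
    [[0,-0.01,1.0],[0,0,0],80]
  ]
}}

```text
time_s: 4.6
eef_pos: [0.5242, 0.0409, 0.0909]
eef_rot: [0.001, 0.7, 0.715, 0.0]
wrist_force: [-0.4, -0.2, 0.9]
opening: 0.801
```

Run:
```python
from fit import *
o=monitor.get_obs(); print(o["time_s"],o["eef_pos"],o["opening"],o["wrist_force"])
k=viewer.calibration("wrist"); a=viewer.camera("wrist"); s=viewer.camera("scene"); ks=viewer.calibration("scene")
u=proj("scene",[[.53,.04,.09]],ks)[0].astype(int); cr=cv2.resize(s[u[1]-45:u[1]+45,u[0]-60:u[0]+60],None,fx=4,fy=4,interpolation=2)
cv2.imwrite("pics/c4.png",np.hstack([cr,cv2.resize(a[130:,100:460],(320,258))]) if 0 else np.hstack([cr[:360],cv2.resize(a,(320,360))]))
print("block",[ (r["score"],onz("wrist",np.array(r["centre"])*[560,420],.093,k)) for r in spotter.outline_of("wrist","block")[:1]])
```

```text
4.6 [0.5242 0.0409 0.0909] 0.8012878525616346 [-0.4214 -0.1624  0.9287]
block [(0.92, array([0.5244, 0.04  , 0.093 ]))]
```

View pics/c4.png

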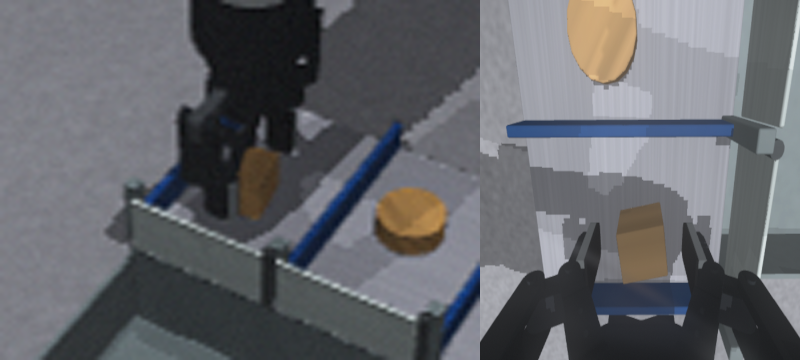

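The fingers straddle the block, one ahead and one behind, with no contact force. I'll drop 2–3 mm more and advance along the lane.

Call:
{"api": "move_arm", "payload": {
  "motion": [
    [[0,0.1,0.04],[0,0,0],80],
    [[0,0.25,0.04],[0,0,0],80],
    [[0,0.4,0.04],[0,0,0],80],
    [[0,0.55,0.04],[0,0,0],80],
    [[0,0.7,0.04],[0,0,0],80],
    [[0,0.82,0.04],[0,0,0],80],
    [[0,0.94,0.04],[0,0,0],80],
    [[0,1.05,0.04],[0,0,0],80],
    [[0,1.15,0.04],[0,0,0],80],
    [[0,1.15,0.04],[0,0,0],80]
  ]
}}

```text
time_s: 6.0
eef_pos: [0.5918, 0.0425, 0.0865]
eef_rot: [-0.001, 0.699, 0.715, -0.001]
wrist_force: [-3.5, -1.4, -1.2]
opening: 0.799
```

Run:
```python
from fit import *
o=monitor.get_obs(); print(o["time_s"],o["eef_pos"],o["opening"],o["wrist_force"])
k=viewer.calibration("wrist"); a=viewer.camera("wrist"); s=viewer.camera("scene")
cr=cv2.resize(s[170:260,210:330],None,fx=4,fy=4,interpolation=2)
cv2.imwrite("pics/c5.png",np.hstack([cr,cv2.resize(a,(320,360))]))
for r in spotter.outline_of("wrist","block")[:1]:
    w=onz("wrist",np.array(r["centre"])*[560,420],.093,k); d=w[:2]-CH[:2];c,s=np.cos(CH[2]),np.sin(CH[2]); print("block",r["score"],w,"chute",c*d[0]+s*d[1],-s*d[0]+c*d[1])
plan((.03,-.058),.0885)
```

```text
6.0 [0.5918 0.0425 0.0865] 0.798900766205701 [-3.4676 -1.3693 -1.1927]
block 0.55 [0.575  0.0362 0.093 ] chute -0.02288590776386301 -0.06398911449126753
to [0.6277 0.0434 0.0885] shift [ 0.004  0.601 -0.031] turn [-0.013  0.001 -0.   ]
```

View pics/c5.png

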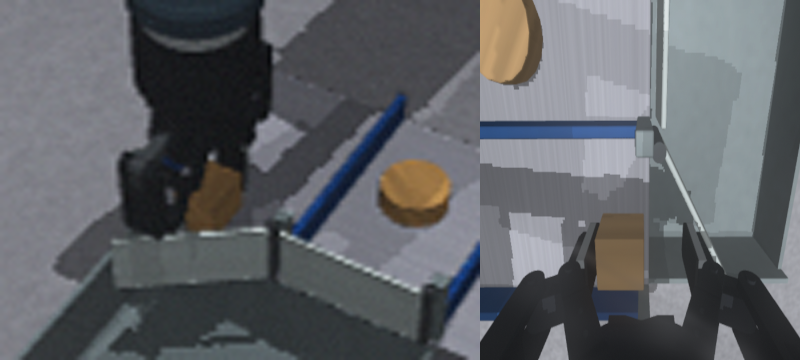

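Flap held open by the front finger (edge from (660,135) to (715,260) in the right half), and the block squared up against the rear finger with its front face at the deck edge. I'll keep pushing.

Call:
{"api": "move_arm", "payload": {
  "motion": [
    [[0,0.09,-0.02],[0,0,0],80],
    [[0,0.18,-0.02],[0,0,0],80],
    [[0,0.27,-0.02],[0,0,0],80],
    [[0,0.36,-0.02],[0,0,0],80],
    [[0,0.44,-0.02],[0,0,0],80],
    [[0,0.52,-0.02],[0,0,0],80],
    [[0,0.59,-0.02],[0,0,0],80],
    [[0,0.66,-0.02],[0,0,0],80],
    [[0,0.66,-0.02],[0,0,0],80]
  ]
}}

```text
time_s: 7.28
eef_pos: [0.6327, 0.0432, 0.0888]
eef_rot: [0.001, 0.7, 0.715, 0.0]
wrist_force: [-1.5, -2.0, -1.5]
opening: 0.798
```

Run:
```python
from fit import *
o=monitor.get_obs(); print(o["time_s"],o["eef_pos"],o["opening"],o["wrist_force"])
k=viewer.calibration("wrist"); a=viewer.camera("wrist"); s=viewer.camera("scene")
cr=cv2.resize(s[190:310,200:330],(480,443),interpolation=2)[40:400]
cv2.imwrite("pics/c6.png",np.hstack([cr,cv2.resize(a,(320,360))]))
for r in spotter.outline_of("wrist","block")[:1]:
    w=onz("wrist",np.array(r["centre"])*[560,420],.03,k); d=w[:2]-CH[:2];c,s=np.cos(CH[2]),np.sin(CH[2]); print("block",r["score"],w,"chute",c*d[0]+s*d[1],-s*d[0]+c*d[1])
```

```text
7.275 [0.6327 0.0432 0.0888] 0.7976266622541323 [-1.4701 -1.9695 -1.4529]
block 0.68 [0.6399 0.0277 0.03  ] chute 0.041842608127320845 -0.07387511087492375
```

View pics/c6.png

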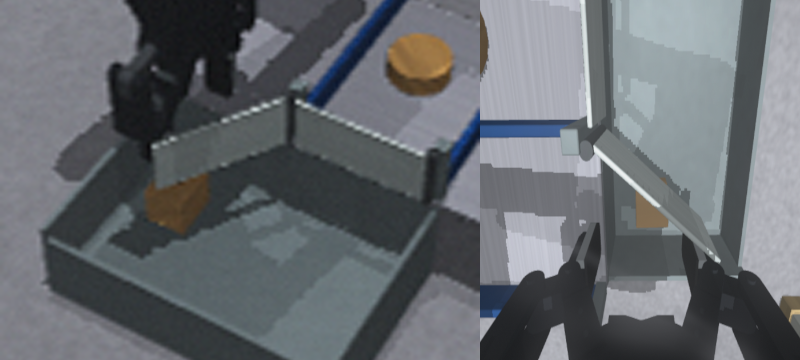

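The block lies in the box (about (180,200) left, (650,205) right). The flap is still held by the front finger. I'll back off along the lane so the flap closes gently, then rise.

Call:
{"api": "move_arm", "payload": {
  "motion": [
    [[0,-0.25,0],[0,0,0],80],
    [[0,-0.5,0],[0,0,0],80],
    [[0,-0.75,0],[0,0,0],80],
    [[0,-1.0,0],[0,0,0],80],
    [[0,-1.3,0],[0,0,0],80],
    [[0,-1.6,0],[0,0,0],80],
    [[0,-1.6,-0.5],[0,0,0],80],
    [[0,-1.6,-1.3],[0,0,0],80],
    [[0,-1.6,-2.2],[0,0,0],80],
    [[0,-2.0,-3.0],[0,0,0],80]
  ]
}}

```text
time_s: 8.68
eef_pos: [0.5133, 0.041, 0.2716]
eef_rot: [0.001, 0.699, 0.715, 0.002]
wrist_force: [-0.1, -0.5, 1.6]
opening: 0.803
```

Run:
```python
from fit import *
o=monitor.get_obs(); print(o["time_s"],o["eef_pos"],o["opening"],o["wrist_force"])
k=viewer.calibration("wrist"); a=viewer.camera("wrist"); s=viewer.camera("scene")
cr=cv2.resize(s[180:320,200:340],(420,420),interpolation=2)
cv2.imwrite("pics/c7.png",np.hstack([cr,cv2.resize(a,(380,420))]))
for n,z in(("block",.025),("plug",.087)):
  for r in spotter.outline_of("scene",n)[:1]:
    w=onz("scene",np.array(r["centre"])*[560,420],z); d=w[:2]-CH[:2];c,s=np.cos(CH[2]),np.sin(CH[2]); print(n,r["score"],w,"chute",c*d[0]+s*d[1],-s*d[0]+c*d[1])
for n,y in(("flap_left",.054),("flap_right",-.051)):
  for r in spotter.outline_of("scene",n)[:1]:
    print(n,r["score"],np.array(r["centre"])*[560,420])
```

```text
8.675 [0.5133 0.041  0.2716] 0.8032339411606432 [-0.0835 -0.4574  1.6429]
block 0.71 [0.6543 0.0421 0.025 ] chute 0.056561431026063466 -0.05977409019315737
plug 0.72 [ 0.4912 -0.3834  0.087 ] chute -0.11554466145056742 -0.48170723828273115
flap_left 0.85 [298.48  240.912]
flap_right 0.8 [261.8   223.818]
```

View pics/c7.png

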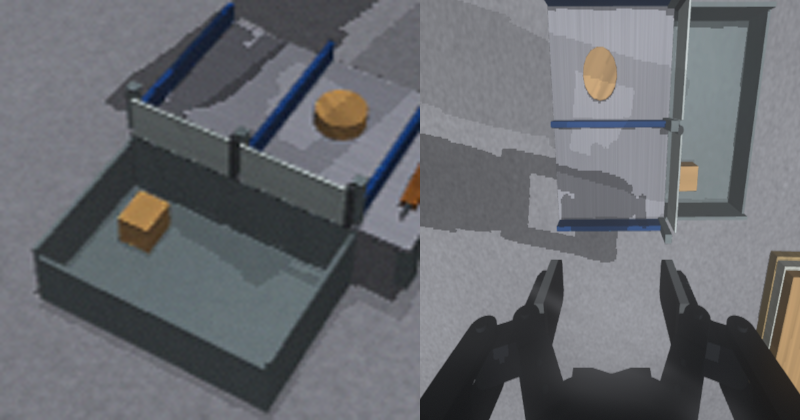

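The block is at rest in the box, both flaps are shut, the plug is in its place and the gripper is clear. The network's "plug" hit at y −0.38 is a false find; the picture shows the plug in its lane. Handing in after a short settle.

Call:
{"api": "move_arm", "payload": {
  "motion": [
    [[0,0,0],[0,0,0],80],
    [[0,0,0],[0,0,0],80],
    [[0,0,0],[0,0,0],80]
  ]
}}

```text
time_s: 9.35
eef_pos: [0.512, 0.0408, 0.268]
eef_rot: [-0.0, 0.7, 0.715, -0.0]
wrist_force: [-0.9, 0.4, 0.4]
opening: 0.801
```

```bash
python3 -c "
from h import *
print(workorder.hand_in())"
```

```text
the job is handed in; nothing more can be done
None
```

The block is in the catch box and the job is handed in, after about 9.4 s of the 35 s; the hand-in gave no verdict. I lowered the fingers one ahead of and one behind the block in the right lane. The front finger pushed the flap open and held it while the rear finger slid the block over the edge. I then backed off along the lane so the flap closed and raised the gripper clear.

**Final pictures:** the block lies in the box at about chute (0.057, −0.060) m, and both flaps look shut. The plug is still in its lane, nothing nearby looks disturbed, and the gripper is well above the chute with only noise-level wrist force. The glue, jar, tape and hammer were outside the last crop, so I did not re-check them; the arm never worked near them once past the start.

**Checks that failed or disagreed:**
- **Chute angle:** my first fit gave 0.10 rad because of a numerical error. The wrist-camera fit gave 0.02 rad, matched the fences and box corners, and is the one I used.
- **Block fit:** the first attempt failed on a bug, which I fixed and re-ran.
- **Plug in the last picture:** the network put it far off to the right (world y −0.38 m). I took that as a false find, since both views show it in its lane.
- **Flap angle and block contact force:** I could not measure these directly and judged them from the pictures and the wrist force, which read about 3.5 N with the flap held open.

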